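# Slide the flask out of the way of the drawers

## Robot

A 6-joint arm with a two-finger parallel gripper is mounted at the origin on the work surface. World frame = base frame: x ahead of the robot, y to its left, z up, the work surface at z = 0. Lengths are in mm, angles in degrees, forces in N, time in s.
With the tool pointing down it reaches from about 250 to 800 mm from the base axis. Payload 8.5 kg.
Tool frame: the origin (TCP) lies midway between the tips of the shut fingers; the grasp point (between the pads) lies 19 mm behind it (bot.pinch_z is the distance from the TCP to the grasp point, in mm); z points along the fingers, y is the line along which they close (so a half turn about z gives the same grasp; the last joint's range is limited). The gripper opens to 85 mm and grips with 20 to 120 N. Pads are 22 mm wide; open, the fingers measure 114 mm over their backs; the gripper's body (76 mm by 85 mm) begins 54 mm behind the grasp point. The pads swing forward as they close: fully open they stand 13 mm farther back than shut.
Start: joints at [-69.614, 13.648, -0.773, 75.585, 0, 90], TCP at [182.862, -492.078, 231.276] pointing down, gripper open.
Joint ranges: [-152.45, 152.45], [-59.26, 108.67], [-65.41, 83.53], [-104.44, 129.93], [-82.83, 76.93], [-180, 180]. Speed limits (degrees/s): [127.2, 127.2, 159.86, 180, 180, 180].

## Interface

Orientations are given as [roll, pitch, yaw] about the fixed x, y, z axes, in that order (R = Rz(yaw) Ry(pitch) Rx(roll)).
In Python, from workcell import bot gives the robot as it stands.
- The arm moves only by the tool apply_moves, never from a script. Its argument "deltas" is a list of rows, each a list of 7 numbers: the closure, from 0 (fully open) to 1 (shut), then the shift along the tool's x, y, z in m, then the turn, a rotation vector about the tool's x, y, z in rad. A call has exactly 5 rows; each row shifts and turns the commanded pose from where the row before left it, along the tool's axes as they then stand; what a row does not reach is not made up. A row lasts 1/12 s, in which the tool goes at most 41.7 mm and 7.16 degrees, less where a joint would pass 70% of its speed; a pose out of reach is approached as far as the arm can. A call with a gripper value outside its range is refused whole. The fingers move at their own pace and stop on an object; "force" is the grip in N (left out, the last holds). Time passes only in rows, so rows that do not move let the fingers close, or fill a call up. It gives the time, the measured TCP pose, the force, the opening and the grip force at its end, in the units of the state.
- bot.state(): the state, without advancing time (a new reading comes with each control period).
- bot.capture(name): name is "scene" or "top" or "wrist"; returns (picture, depth): 384x512x3 uint8, red, green, blue; 384x512 float32, mm along the optical axis (not along the pixel's ray), 0 where there is no reading.
- bot.calibration(name): a dict with "fx", "fy", "cx", "cy" (pixels), "R" (3x3) and "t" (3): a world point X has camera coordinates R X + t. Camera axes: x right, y down, z forward; pixel columns grow to the right and rows downward; lengths in mm; the calibration is good to about 2 mm. A picture is of the moment at which its call begins: read the wrist's pose just before it. calibration takes no time and is no camera call; for the wrist camera it gives the pose at the moment of the call.
- bot.finish_job(): hands the job in; it is judged then, once.
The state is a dict: "t": time; "joint_pos": joint angles; "joint_vel": joint speeds; "joint_torque": joint torques, N m; "ee_pos": TCP position; "tool_rot": TCP orientation; "ft_force": force on the tool from outside, world axes, zero at the start; "wrist_torque": the same for the moment, N m; "gripper_width": finger opening in mm; "grasp_force": force on a finger pad.
Only numpy, scipy, OpenCV 4.12 (cv2) and the standard library are available. Lean on these libraries where they do the work, as an engineer would, in place of code of your own. Each camera call takes 0.05 s, during which the arm holds its last target. There are 200 camera calls.

## Task

The steel vacuum flask has been left standing in front of the desktop drawer unit, so the drawers cannot be opened. Push it low on its body so that it slides along the desk, upright all the way and without being gripped or lifted, sideways clear of the drawers and back into the gap between the drawer unit and the label printer, until the whole flask stands inside the gap, behind the drawer fronts. Leave the mug and the pen pot where they are.

Things in the scene. Friction and masses are not known exactly. Their poses are not given: they have to be found in the camera images.
- flask: The tall narrow vacuum flask: plain steel cylinder 68 mm in diameter (radius 34 mm) and 180 mm tall, a shoulder and black cap 55 mm in diameter above it, 243 mm tall in all, about 0.5 kg. Stands loose on the desk (height 0). Origin at the centre of its underside, z up its axis. Friction with the desk is about 0.6: pushed less than 40 mm above the desk it slides, pushed higher than about 50 to 70 mm it tips.
- drawer_unit: The grey desktop unit with four shallow drawers, 200 mm wide (its y, +-100 mm), 270 mm deep and 190 mm tall; it does not move on the desk. Origin at the foot of the middle of its front; its x points horizontally from the drawer fronts (x = 0) to its back (x = 270 mm), its z up. Small drawer pulls stand out 12 mm in front of the fronts. At the start the flask stands 90 to 125 mm (its axis) in front of the fronts. The unit may stand left or right of the label printer.
- label_printer: The white and grey thermal label printer, 130 mm wide (its y, +-65 mm), 220 mm deep and 165 mm tall; it does not move on the desk. Origin at the foot of the middle of its front; its x points from its front (x = 0) to its back (x = 220 mm), its z up. It stands beside the drawer unit, fronts roughly in line; the gap between their facing sides is 145 to 195 mm wide.
- mug: White mug with a handle, 80 mm in diameter, 92 mm tall, loose, standing in front of the label printer. Origin at the centre of its underside. To be left alone.
- pen_pot: Terracotta pot with pens, 76 mm in diameter, 150 mm tall with the pens, standing loose on top of the drawer unit. Origin at the centre of its underside. To be left alone.

How it is judged (in metres and radians):
At the end, for the whole second after the job is handed in: The flask stands upright (within 3 degrees), at rest on the desk, between the drawer unit and the label printer, its whole body behind the line of the drawer fronts (axis at least 32 mm and at most 220 mm behind that line) (x of flask in the frame of drawer_unit between 0.032 and 0.22 m and ((y of flask in the frame of drawer_unit below -0.125 m and y of flask in the frame of label_printer above 0.09 m) or (y of flask in the frame of drawer_unit above 0.125 m and y of flask in the frame of label_printer below -0.09 m)) and angle between flask's own z axis and vertical below 0.05 rad and height (world z) of flask below 0.004 m and linear speed of flask below 0.02 m/s); the robot touches nothing.
It fails at once if the flask rocks or tips (more than 0.15 rad from upright) (angle between flask's own z axis and vertical above 0.15 rad).
It fails at once if the flask is lifted off the desk (by more than 8 mm) (height (world z) of flask above 0.008 m).
It fails at once if the flask is gripped or shoved hard (more than 25 N from the fingers) (contact force between the fingers and flask above 25 N).
It fails at once if the mug or the pen pot is moved by more than 15 mm (distance of any of mug, pen_pot from where it was at the start of the episode above 0.015 m).
It also fails if it takes over 64 s, if anything falls off the work surface, if the arm or the gripper's body presses on something with over 40 N, if the wrist force passes 120 N, or if a joint passes its speed limit or range.

## Working session

There is one attempt and no reset: what is moved stays moved. The work goes in short steps, Python scripts to look and compute and a tool call to move; the robot and the scene stay as the last step left them, time stands still between calls to the robot, and variables do not carry over. Pictures are saved under pics/ and viewed, at most 10 in all, crops included, and the job is handed in when it is done.

Besides the shell and the picture viewer there is one more tool, called after "Request:" as name([rows], argument=value, ...), one row to a line, values as JSON. apply_moves: Moves the arm, as the interface text tells. Its arguments: {"type":"object","properties":{"deltas":{"type":"array","items":{"type":"array","items":{"type":"number"}}},"force":{"type":"number"}},"required":["deltas"]}

```bash
mkdir -p pics; cat > h.py <<'E'
import numpy as np, cv2
from workcell import bot
def world(name, depth, cal=None):
    c=cal or bot.calibration(name); h,w=depth.shape
    u,v=np.meshgrid(np.arange(w),np.arange(h))
    P=np.stack([(u-c['cx'])/c['fx']*depth,(v-c['cy'])/c['fy']*depth,depth],-1)
    W=(P-np.array(c['t']))@np.array(c['R']); W[depth==0]=np.nan
    return W
E
python3 - <<'E'
from h import *
print(bot.state())
ims=[]
for n in("scene","top"):
    p,d=bot.capture(n); np.savez(n,p=p,d=d,W=world(n,d)); ims.append(p[...,::-1])
    cv2.imwrite(f'pics/{n}.png',p[...,::-1])
E
```

```text
{'t': 0.0, 'joint_pos': array([-6.96135209e+01,  1.36810399e+01, -8.15446621e-01,  7.55840245e+01,
        1.26496202e-04,  9.00021844e+01]), 'joint_vel': array([-0.01331509,  0.10237949,  0.04333347,  0.02721342,  0.0557022 ,
       -0.03420923]), 'joint_torque': array([-4.21602177e-03, -5.38774645e+01,  3.46437800e+01,  1.83710136e-02,
       -3.17156400e-04, -6.90865477e-06]), 'ee_pos': array([ 182.74545258, -491.74092496,  230.68702604]), 'tool_rot': array([-1.79919489e+02, -1.23426635e-04,  2.03842946e+01]), 'ft_force': array([-0.39997613,  0.71718033, -0.48225085]), 'wrist_torque': array([-0.02086463,  0.01966063, -0.03402294]), 'grasp_force': 0.0, 'gripper_width': 85.22263380928813}
```

View pics/scene.png

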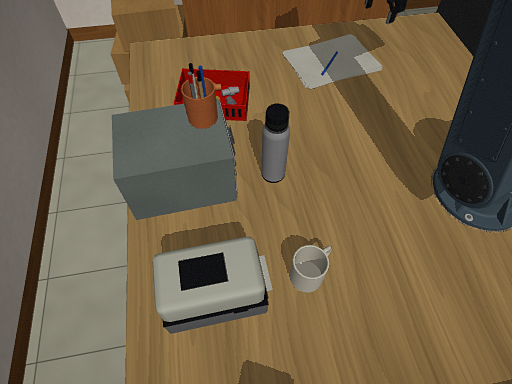

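View pics/top.png

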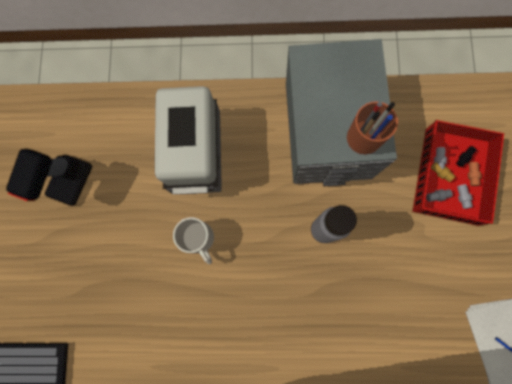

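Scene and top views: the flask stands at about (335,222) in the top view, in front of the drawer unit at (340,110). The printer (187,137) is to the left (+y), with the mug at (192,236) in front of it. The gap is at columns 220 to 290.

```bash
python3 - <<'E'
from h import *
W=np.load('top.npz')['W'];S=np.load('scene.npz')['W']
def pts(zlo,zhi,x0,x1,y0,y1):
    o=[]
    for A in(W,S):
        a=A.reshape(-1,3);m=(a[:,2]>zlo)&(a[:,2]<zhi)&(a[:,0]>x0)&(a[:,0]<x1)&(a[:,1]>y0)&(a[:,1]<y1);o.append(a[m])
    return o
for u,v,n in[(340,110,'unit'),(295,60,'u'),(295,170,'u'),(380,50,'u'),(180,160,'printer'),(342,218,'cap'),(192,236,'mug in'),(250,200,'desk'),(250,100,'desk'),(177,236,'mugrim')]: print(n,W[v,u].round(0))
for nm,zl,zh in(('unit',183,197),('printer',155,172),('flask cap',236,250)):
  for k,A in zip(('top','scene'),(W,S)):
    M=((A[...,2]>zl)&(A[...,2]<zh)).astype(np.uint8)
    n,l,st,c=cv2.connectedComponentsWithStats(M)
    for i in range(1,n):
        if st[i,4]>150:
            a=A[l==i]; r=cv2.minAreaRect(a[:,:2].astype(np.float32))
            print(nm,k,st[i,4],c[i].round(),a.mean(0).round(),r,cv2.boxPoints(r).round().tolist())
# flask body & mug points
for nm,zl,zh in(('flask',20,170),('mug',70,94)):
  for k,A in zip(('top','scene'),(W,S)):
    M=((A[...,2]>zl)&(A[...,2]<zh)).astype(np.uint8)
    n,l,st,c=cv2.connectedComponentsWithStats(M)
    for i in range(1,n):
        if 80<st[i,4]<3000: a=A[l==i];print(nm,k,st[i,4],c[i].round(),np.percentile(a,[2,50,98],axis=0).round().tolist())
E
```

```text
unit [ 784. -175.  189.]
u [898. -85. 189.]
u [672. -83. 125.]
u [ 916. -265.  191.]
printer [689. 164. 163.]
cap [ 552. -160.  242.]
mug in [536. 168.   2.]
desk [626.  23.  -1.]
desk [895.  23.  -3.]
mugrim [533. 191.  63.]
unit top 9999 [335.  99.] [ 808. -166.  190.] ((802.15234375, -176.70355224609375), (272.6402893066406, 200.9718017578125), 3.1951096057891846) [[660.0, -84.0], [672.0, -285.0], [944.0, -269.0], [933.0, -69.0]]
unit top 304 [ 28. 159.] [690. 483. 185.] ((687.2072143554688, 483.5708312988281), (54.017215728759766, 40.423118591308594), 73.68064880371094) [[660.0, 463.0], [699.0, 452.0], [714.0, 504.0], [675.0, 515.0]]
unit top 152 [329. 227.] [ 541. -143.  189.] ((544.3198852539062, -149.3800048828125), (64.55079650878906, 42.58086013793945), 28.521451950073242) [[506.0, -146.0], [526.0, -183.0], [583.0, -153.0], [563.0, -115.0]]
unit scene 6772 [166. 142.] [ 819. -161.  190.] ((806.1715087890625, -177.70370483398438), (272.19903564453125, 204.67047119140625), 2.6087820529937744) [[666.0, -82.0], [675.0, -286.0], [947.0, -274.0], [937.0, -69.0]]
unit scene 160 [27
[... 3551 characters left out ...]
0, 23.0], [535.0, 148.0, 67.0], [577.0, 192.0, 94.0]]
mug top 587 [199. 172.] [[630.0, 95.0, 72.0], [646.0, 127.0, 86.0], [855.0, 220.0, 94.0]]
mug top 159 [ 63. 165.] [[678.0, 457.0, 70.0], [704.0, 466.0, 79.0], [726.0, 487.0, 93.0]]
mug top 346 [192. 238.] [[479.0, 115.0, 72.0], [524.0, 147.0, 89.0], [570.0, 191.0, 94.0]]
mug scene 135 [273. 163.] [[526.0, -158.0, 70.0], [564.0, -132.0, 82.0], [588.0, -127.0, 93.0]]
mug scene 605 [182. 194.] [[671.0, -87.0, 71.0], [806.0, -79.0, 82.0], [931.0, -71.0, 93.0]]
mug scene 471 [311. 262.] [[486.0, 116.0, 71.0], [534.0, 147.0, 86.0], [577.0, 192.0, 93.0]]
mug scene 737 [232. 301.] [[635.0, 124.0, 71.0], [701.0, 222.0, 80.0], [859.0, 229.0, 93.0]]
```

```bash
cat >> h.py <<'E'
from scipy.spatial.transform import Rotation as Ro
def pose():
    s=bot.state(); return np.array(s['ee_pos']),Ro.from_euler('xyz',s['tool_rot'],degrees=True)
def ori(yaw,tilt): return Ro.from_euler('xyz',[180,0,yaw],degrees=True)*Ro.from_rotvec([0,np.radians(tilt),0])
def go(xyz,yaw=None,tilt=0):
    p,R=pose(); print('pos',p.round(1),'rot',R.as_euler('xyz',degrees=True).round(1))
    print('tool shift mm',R.inv().apply(np.array(xyz)-p).round(1))
    if yaw is not None:
        T=ori(yaw,tilt); print('rotvec now->target rad',(R.inv()*T).as_rotvec().round(3)); print('shift in target frame',T.inv().apply(np.array(xyz)-p).round(1))
E
python3 -c "
from h import *
go([552,-310,200],90,40)"
```

```text
pos [ 182.7 -491.8  230.7] rot [-179.9    0.    20.4]
tool shift mm [409.4 -41.7  30.8]
rotvec now->target rad [ 0.422  0.608 -1.163]
shift in target frame [119.5 369.3 140.4]
```

Request:
apply_moves([
  [0.53,0.0273,-0.0028,0.002,0,0,0],
  [0.53,0.0273,-0.0028,0.002,0,0,0],
  [0.53,0.0273,-0.0028,0.002,0,0,0],
  [0.53,0.0273,-0.0028,0.002,0,0,0],
  [0.53,0.0273,-0.0028,0.002,0,0,0],
], force=20)

```text
t: 0.52
ee_pos: [306.8, -430.6, 220.9]
tool_rot: [-180.0, 0.0, 20.4]
ft_force: [-0.6, -0.6, 0.2]
gripper_width: 40.0
grasp_force: 0.0
```

Request:
apply_moves([
  [0.53,0.0273,-0.0028,0.002,0,0,0],
  [0.53,0.0273,-0.0028,0.002,0,0,0],
  [0.53,0.0273,-0.0028,0.002,0,0,0],
  [0.53,0.0273,-0.0028,0.002,0,0,0],
  [0.53,0.0273,-0.0028,0.002,0,0,0],
])

```text
t: 0.93
ee_pos: [430.0, -369.8, 210.9]
tool_rot: [-180.0, 0.0, 20.4]
ft_force: [-0.3, -0.3, -0.6]
gripper_width: 40.2
grasp_force: 0.0
```

Request:
apply_moves([
  [0.53,0.0273,-0.0028,0.002,0,0,0],
  [0.53,0.0273,-0.0028,0.002,0,0,0],
  [0.53,0.0273,-0.0028,0.002,0,0,0],
  [0.53,0.0273,-0.0028,0.002,0,0,0],
  [0.53,0.0273,-0.0028,0.002,0,0,0],
])

```text
t: 1.35
ee_pos: [553.1, -309.2, 200.7]
tool_rot: [-180.0, 0.0, 20.4]
ft_force: [-0.2, -1.2, -0.3]
gripper_width: 39.9
grasp_force: 0.0
```

Request:
apply_moves([
  [0.53,0,0,0,0.035,0.051,-0.097],
  [0.53,0,0,0,0.035,0.051,-0.097],
  [0.53,0,0,0,0.035,0.051,-0.097],
  [0.53,0,0,0,0.035,0.051,-0.097],
  [0.53,0,0,0,0.035,0.051,-0.097],
])

```text
t: 1.77
ee_pos: [552.0, -309.8, 201.4]
tool_rot: [-173.7, -16.6, 47.8]
ft_force: [0.6, -0.1, -1.1]
gripper_width: 40.6
grasp_force: 0.0
```

Request:
apply_moves([
  [0.53,0,0,0,0.035,0.051,-0.097],
  [0.53,0,0,0,0.035,0.051,-0.097],
  [0.53,0,0,0,0.035,0.051,-0.097],
  [0.53,0,0,0,0.035,0.051,-0.097],
  [0.53,0,0,0,0.035,0.051,-0.097],
])

```text
t: 2.18
ee_pos: [551.8, -310.3, 201.3]
tool_rot: [-176.2, -34.0, 76.8]
ft_force: [-1.3, 0.6, 0.3]
gripper_width: 40.0
grasp_force: 0.0
```

```bash
python3 -c "
from h import *
print(bot.state()['joint_pos'].round(),bot.state()['gripper_width'])
go([552,-265,20],90,40)"
```

```text
[-42.  41.  31. 102.  27.  55.] 40.00230711220524
pos [ 551.8 -310.3  201.3] rot [-176.2  -34.    76.8]
tool shift mm [-64.7   1.4 175.3]
rotvec now->target rad [ 0.073  0.098 -0.187]
shift in target frame [-81.8   0.2 168. ]
```

Request:
apply_moves([
  [0.53,0,0,0,0.036,0.049,-0.0935],
  [0.53,0,0,0,0.036,0.049,-0.0935],
  [0.53,-0.0102,0,0.021,0,0,0],
  [0.53,-0.0102,0,0.021,0,0,0],
  [0.53,-0.0102,0,0.021,0,0,0],
])

```text
t: 2.6
ee_pos: [552.2, -293.4, 131.0]
tool_rot: [-179.8, -39.9, 89.6]
ft_force: [0.1, 0.1, 0.1]
gripper_width: 40.2
grasp_force: 0.0
```

Request:
apply_moves([
  [0.53,-0.0102,0,0.021,0,0,0],
  [0.53,-0.0102,0,0.021,0,0,0],
  [0.53,-0.0102,0,0.021,0,0,0],
  [0.53,-0.0102,0,0.018,0,0,0],
  [0.53,0,0,0,0,0,0],
])

```text
t: 3.02
ee_pos: [550.3, -270.8, 41.0]
tool_rot: [-179.5, -40.1, 89.5]
ft_force: [-0.1, 0.0, -0.1]
gripper_width: 40.1
grasp_force: 0.0
```

```bash
python3 - <<'E'
from h import *
print(bot.state()['joint_pos'].round())
go([552,-215,20],90,40)
p,d=bot.capture('scene');cv2.imwrite('pics/s2.png',cv2.resize(p[40:300,150:450,::-1],None,fx=2,fy=2))
E
```

```text
[-40.  49.  20.  89.  29.  42.]
pos [ 550.3 -270.8   41. ] rot [-179.5  -40.1   89.5]
tool shift mm [29.2  1.6 51.9]
rotvec now->target rad [-0.003 -0.001 -0.007]
shift in target frame [29.3  1.7 51.9]
```

View pics/s2.png

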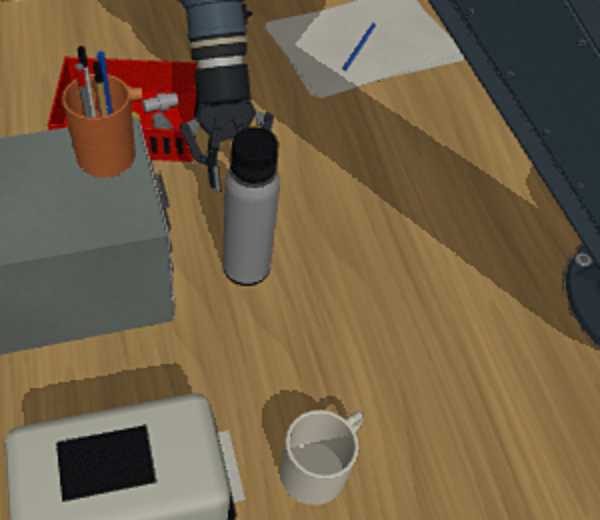

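The picture shows the tilted, half-closed gripper behind the flask (flask foot at about (248,280), fingertip at (213,185)), aligned with it along y.

Request:
apply_moves([
  [0.53,0.005,0.0003,0.011,0,0,0],
  [0.53,0.005,0.0003,0.011,0,0,0],
  [0.53,0.005,0.0003,0.011,0,0,0],
  [0.53,0.005,0.0003,0.011,0,0,0],
  [0.53,0.004,0.0003,0.011,0,0,0],
])

```text
t: 3.48
ee_pos: [554.3, -219.3, 19.5]
tool_rot: [-180.0, -39.8, 89.7]
ft_force: [0.1, -0.8, -0.2]
gripper_width: 39.9
grasp_force: 0.0
```

```bash
python3 - <<'E'
from h import *
go([552,-190,14],90,40)
E
```

```text
pos [ 554.3 -219.3   19.5] rot [-180.   -39.8   89.7]
tool shift mm [18.9 -2.5 23. ]
rotvec now->target rad [ 0.003  0.004 -0.004]
shift in target frame [18.9 -2.3 23.1]
```

Request:
apply_moves([
  [0.53,0.0038,-0.0005,0.0043,0,0,0],
  [0.53,0.0038,-0.0005,0.0043,0,0,0],
  [0.53,0.0038,-0.0005,0.0043,0,0,0],
  [0.53,0.0031,-0.0005,0.0026,0,0,0],
  [0.53,0.0031,-0.0005,0.0026,0,0,0],
])

```text
t: 3.9
ee_pos: [551.4, -193.9, 15.9]
tool_rot: [-179.9, -39.8, 89.7]
ft_force: [-0.1, -0.6, -0.0]
gripper_width: 40.1
grasp_force: 0.3
```

Request:
apply_moves([
  [0.53,0.0031,0,0.0026,0,0,0],
  [0.53,0.0031,0,0.0026,0,0,0],
  [0.53,0.0031,0,0.0026,0,0,0],
  [0.53,0.0031,0,0.0026,0,0,0],
  [0.53,0.0031,0,0.0026,0,0,0],
])

```text
t: 4.32
ee_pos: [551.5, -173.6, 15.6]
tool_rot: [-179.9, -39.8, 89.7]
ft_force: [0.2, -4.2, 1.9]
gripper_width: 40.2
grasp_force: 2.1
```

```bash
cat >> h.py <<'E'
def flask():
    for n in('top','scene'):
        p,d=bot.capture(n); A=world(n,d); M=((A[...,2]>234)&(A[...,2]<252)&(p.max(2)<70)&(A[...,0]>450)&(A[...,0]<850)&(A[...,1]>-230)&(A[...,1]<90)).astype(np.uint8)
        k,l,st,c=cv2.connectedComponentsWithStats(M)
        for i in range(1,k):
            if st[i,4]>100: a=A[l==i]; print('cap',n,st[i,4],np.round(cv2.minEnclosingCircle(a[:,:2].astype(np.float32))[0]),a[:,2].mean().round(1))
E
python3 - <<'E'
from h import *
flask(); s=bot.state(); print(s['ft_force']); go([552,-26,16],90,40)
E
```

```text
cap top 675 [ 549. -140.] 242.9
cap scene 381 [ 553. -140.] 242.4
[ 0.73811904 -2.40331452  0.60344722]
pos [ 551.3 -172.9   15.6] rot [-179.9  -39.9   89.7]
tool shift mm [1.13e+02 1.00e-01 9.39e+01]
rotvec now->target rad [ 0.001  0.002 -0.004]
shift in target frame [112.8   0.7  94.1]
```

Request:
apply_moves([
  [0.53,0.004,0,0.0034,0,0,0],
  [0.53,0.0045,0,0.0038,0,0,0],
  [0.53,0.0045,0,0.0038,0,0,0],
  [0.53,0.0045,0,0.0038,0,0,0],
  [0.53,0.0045,0,0.0038,0,0,0],
])

```text
t: 4.83
ee_pos: [551.6, -144.9, 15.4]
tool_rot: [-179.9, -39.8, 89.7]
ft_force: [-0.3, -5.7, 4.3]
gripper_width: 40.1
grasp_force: 2.5
```

Request:
apply_moves([
  [0.53,0.0045,0,0.0038,0,0,0],
  [0.53,0.0045,0,0.0038,0,0,0],
  [0.53,0.0045,0,0.0038,0,0,0],
  [0.53,0.0045,0,0.0038,0,0,0],
  [0.53,0.0045,0,0.0038,0,0,0],
])

```text
t: 5.25
ee_pos: [551.8, -115.4, 15.3]
tool_rot: [-179.9, -39.8, 89.7]
ft_force: [0.5, -4.7, 4.2]
gripper_width: 40.4
grasp_force: 2.7
```

```bash
python3 - <<'E'
from h import *
flask(); print(bot.state()['joint_pos'].round()); go([552,-25,16],90,40)
E
```

```text
cap top 663 [548. -82.] 243.0
cap scene 414 [553. -82.] 242.5
[-29.  41.  -1.  70.  34.  54.]
pos [ 551.5 -114.6   15.3] rot [-179.9  -39.9   89.7]
tool shift mm [69.2  0.2 56.9]
rotvec now->target rad [ 0.001  0.002 -0.004]
shift in target frame [69.1  0.5 57. ]
```

Request:
apply_moves([
  [0.53,0.0045,0,0.0037,0,0,0],
  [0.53,0.0045,0,0.0037,0,0,0],
  [0.53,0.0045,0,0.0037,0,0,0],
  [0.53,0.0045,0,0.0037,0,0,0],
  [0.53,0.0045,0,0.0037,0,0,0],
])

```text
t: 5.77
ee_pos: [551.7, -85.9, 15.2]
tool_rot: [-179.8, -39.8, 89.6]
ft_force: [0.1, -4.4, 1.2]
gripper_width: 40.3
grasp_force: 2.0
```

Request:
apply_moves([
  [0.53,0.0045,0,0.0037,0,0,0],
  [0.53,0.0045,0,0.0037,0,0,0],
  [0.53,0.0045,0,0.0037,0,0,0],
  [0.53,0.0045,0,0.0037,0,0,0],
  [0.53,0.0045,0,0.0037,0,0,0],
])

```text
t: 6.18
ee_pos: [551.7, -56.4, 15.4]
tool_rot: [-179.8, -39.8, 89.7]
ft_force: [-0.0, -2.3, -0.7]
gripper_width: 40.1
grasp_force: 1.5
```

Request:
apply_moves([
  [0.53,0.0045,0,0.0037,0,0,0],
  [0.53,0.0045,0,0.0037,0,0,0],
  [0.53,0.0045,0,0.0037,0,0,0],
  [0.53,0.0045,0,0.0037,0,0,0],
  [0.53,0.002,0,0.0017,0,0,0],
])

```text
t: 6.6
ee_pos: [551.8, -30.2, 15.7]
tool_rot: [-179.8, -39.9, 89.7]
ft_force: [-0.6, -1.9, -2.2]
gripper_width: 40.2
grasp_force: 1.1
```

```bash
python3 - <<'E'
from h import *
flask(); print(bot.state()['joint_pos'].round()); go([475,-80,60],90,40)
E
```

```text
cap top 617 [548.   3.] 243.1
cap scene 189 [ 554. -210.] 243.2
cap scene 483 [553.   3.] 242.6
[-22.  37.  -9.  62.  36.  62.]
pos [551.8 -30.4  15.7] rot [-179.8  -39.9   89.7]
tool shift mm [-10.  -76.7 -65.8]
rotvec now->target rad [ 0.001  0.002 -0.004]
shift in target frame [ -9.6 -76.8 -65.8]
```

Request:
apply_moves([
  [0.53,-0.0042,0,-0.0153,0,0,0],
  [0.53,-0.0042,0,-0.0153,0,0,0],
  [0.53,-0.0042,0,-0.0153,0,0,0],
  [0.53,-0.0042,0,-0.0153,0,0,0],
  [0.53,-0.0042,0,-0.0153,0,0,0],
])

```text
t: 7.12
ee_pos: [551.7, -96.7, 61.5]
tool_rot: [-179.9, -39.9, 89.6]
ft_force: [-0.9, -0.5, -0.4]
gripper_width: 40.2
grasp_force: 0.0
```

Request:
apply_moves([
  [0.53,0.008,-0.025,0.002,0,0,0],
  [0.53,0.01,-0.025,0.003,0,0,0],
  [0.53,0.01,-0.025,0.003,0,0,0],
  [0.53,0.01,-0.025,0.003,0,0,0],
  [0.53,0.01,-0.025,0.003,0,0,0],
])

```text
t: 7.53
ee_pos: [425.8, -49.4, 81.4]
tool_rot: [-179.9, -39.9, 89.6]
ft_force: [0.5, -0.4, -0.2]
gripper_width: 40.1
grasp_force: 0.0
```

```bash
python3 - <<'E'
from h import *
print(bot.state()['joint_pos'].round()); go([430,3,80],0,40)
E
```

```text
[-30.  26. -20.  67.  34.  53.]
pos [425.8 -49.4  81.4] rot [-179.9  -39.9   89.6]
tool shift mm [39.3  4.  34.7]
rotvec now->target rad [-1.006  0.003  1.2  ]
shift in target frame [  2.3 -52.4   3.8]
```

Request:
apply_moves([
  [0.53,0,0,0,-0.067,0,0.08],
  [0.53,0,0,0,-0.067,0,0.08],
  [0.53,0,0,0,-0.067,0,0.08],
  [0.53,0,0,0,-0.067,0,0.08],
  [0.53,0,0,0,-0.067,0,0.08],
])

```text
t: 7.95
ee_pos: [427.0, -50.0, 81.5]
tool_rot: [-179.9, -39.9, 59.5]
ft_force: [-0.3, 0.3, 0.3]
gripper_width: 40.0
grasp_force: 0.0
```

Request:
apply_moves([
  [0.53,0,0,0,-0.067,0,0.08],
  [0.53,0,0,0,-0.067,0,0.08],
  [0.53,0,0,0,-0.067,0,0.08],
  [0.53,0,0,0,-0.067,0,0.08],
  [0.53,0,0,0,-0.067,0,0.08],
])

```text
t: 8.37
ee_pos: [426.8, -50.0, 81.7]
tool_rot: [180.0, -39.9, 29.6]
ft_force: [0.1, 0.2, -0.3]
gripper_width: 40.5
grasp_force: 0.0
```

Request:
apply_moves([
  [0.53,0,0,0,-0.067,0,0.08],
  [0.53,0,0,0,-0.067,0,0.08],
  [0.53,0,0,0,-0.067,0,0.08],
  [0.53,0,0,0,-0.067,0,0.08],
  [0.53,0,0,0,-0.067,0,0.08],
])

```text
t: 8.78
ee_pos: [434.2, -53.3, 93.0]
tool_rot: [-179.9, -39.2, -0.2]
ft_force: [-0.2, -1.3, -1.2]
gripper_width: 40.3
grasp_force: 0.0
```

```bash
python3 - <<'E'
from h import *
flask();print(bot.state()['joint_pos'].round()); go([470,3,17],0,40)
E
```

```text
cap top 635 [548.   3.] 243.1
cap scene 481 [554.   3.] 242.5
[-12.  -7. -65.  -7.   8. 170.]
pos [433.8 -51.3  92.6] rot [-180.   -39.2    0.3]
tool shift mm [-19.5 -54.1  81.7]
rotvec now->target rad [-0.004  0.015  0.003]
shift in target frame [-20.9 -54.3  81.2]
```

Request:
apply_moves([
  [0.53,0.008,-0.01,0.0065,0,0,0],
  [0.53,0.008,-0.01,0.0065,0,0,0],
  [0.53,0,0,0,0,0,-0.1208],
  [0.53,0,0,0,0,0,-0.1208],
  [0.53,0,0,0,0,0,-0.1208],
])

```text
t: 9.3
ee_pos: [453.5, -32.3, 90.8]
tool_rot: [163.8, -35.9, 26.9]
ft_force: [-0.9, -0.3, 0.6]
gripper_width: 40.0
grasp_force: 0.0
```

Request:
apply_moves([
  [0.53,0,0,0,0,0,-0.1208],
  [0.53,0,0,0,0,0,-0.1208],
  [0.53,0,0,0,0,0,-0.1208],
  [0.53,0,0,0,0,0,-0.1208],
  [0.53,0,0,0,0,0,-0.1208],
])

```text
t: 9.72
ee_pos: [453.4, -32.7, 90.9]
tool_rot: [146.3, -20.8, 62.5]
ft_force: [-0.5, 0.8, 0.9]
gripper_width: 40.3
grasp_force: 0.0
```

Request:
apply_moves([
  [0.53,0,0,0,0,0,-0.1208],
  [0.53,0,0,0,0,0,-0.1208],
  [0.53,0,0,0,0,0,-0.1208],
  [0.53,0,0,0,0,0,-0.1208],
  [0.53,0,0,0,0,0,-0.1208],
])

```text
t: 10.13
ee_pos: [453.4, -32.7, 90.9]
tool_rot: [141.1, 0.2, 90.7]
ft_force: [-0.1, -0.7, -0.4]
gripper_width: 40.1
grasp_force: 0.0
```

Request:
apply_moves([
  [0.53,0,0,0,0,0,-0.1208],
  [0.53,0,0,0,0,0,-0.1208],
  [0.53,0,0,0,0,0,-0.1208],
  [0.53,0,0,0,0,0,-0.1208],
  [0.53,0,0,0,0,0,-0.1208],
])

```text
t: 10.55
ee_pos: [453.4, -32.7, 90.9]
tool_rot: [146.5, 21.1, 119.0]
ft_force: [-0.4, 0.0, -0.3]
gripper_width: 40.0
grasp_force: 0.0
```

Request:
apply_moves([
  [0.53,0,0,0,0,0,-0.1208],
  [0.53,0,0,0,0,0,-0.1208],
  [0.53,0,0,0,0,0,-0.1208],
  [0.53,0,0,0,0,0,-0.1208],
  [0.53,0,0,0,0,0,-0.1208],
])

```text
t: 10.97
ee_pos: [453.4, -32.7, 90.9]
tool_rot: [164.2, 36.1, 154.8]
ft_force: [0.4, -0.8, 0.1]
gripper_width: 40.0
grasp_force: 0.0
```

Request:
apply_moves([
  [0.53,0,0,0,0,0,-0.1208],
  [0.53,0,0,0,0,0,-0.1208],
  [0.53,0,0,0,0,0,-0.1208],
  [0.53,0,0,0,0,0,0],
  [0.53,0,0,0,0,0,0],
])

```text
t: 11.38
ee_pos: [453.6, -32.9, 91.1]
tool_rot: [179.8, 39.0, 180.0]
ft_force: [-0.2, -0.4, 1.2]
gripper_width: 39.9
grasp_force: 0.0
```

```bash
python3 - <<'E'
from h import *
print(bot.state()['joint_pos'].round()); go([470,3,60],180,-40)
E
```

```text
[ -7.  -5. -64.  -8.   5.  -6.]
pos [453.6 -32.9  91.1] rot [179.8  39.  180. ]
tool shift mm [ 6.8 35.8 34.7]
rotvec now->target rad [ 0.004 -0.018 -0.   ]
shift in target frame [ 7.4 35.9 34.4]
```

Request:
apply_moves([
  [0.53,-0.001,0.0072,0.0075,0,0,0],
  [0.53,-0.001,0.0072,0.0075,0,0,0],
  [0.53,-0.001,0.0072,0.0075,0,0,0],
  [0.53,-0.001,0.0072,0.0075,0,0,0],
  [0.53,-0.001,0.0072,0.0075,0,-0.016,0],
])

```text
t: 11.8
ee_pos: [483.1, 3.7, 66.9]
tool_rot: [179.7, 39.8, 179.9]
ft_force: [0.5, -0.2, -0.1]
gripper_width: 40.1
grasp_force: 0.0
```

```bash
python3 - <<'E'
from h import *
print(bot.state()['joint_pos'].round(1)); go([495,3,17],180,-40)
E
```

```text
[  0.5   2.6 -65.3 -17.7  -0.1   0.5]
pos [483.1   3.7  66.9] rot [179.7  39.8 179.9]
tool shift mm [22.8 -0.9 45.9]
rotvec now->target rad [ 0.004 -0.004 -0.001]
shift in target frame [23.  -0.7 45.9]
```

Request:
apply_moves([
  [0.53,-0.0115,0,0.0096,0,0,0],
  [0.53,0.0057,0,0.0115,0,0,0],
  [0.53,0.0057,0,0.0115,0,0,0],
  [0.53,0.0057,0,0.0115,0,0,0],
  [0.53,0.0057,0,0.0115,0,0,0],
])

```text
t: 12.22
ee_pos: [516.5, 3.6, 21.8]
tool_rot: [179.7, 39.1, 179.9]
ft_force: [0.1, -0.0, 0.5]
gripper_width: 40.3
grasp_force: 0.0
```

```bash
python3 - <<'E'
from h import *
s=bot.state();print(s['joint_pos'].round(1),s['ft_force'].round(1)); flask(); go([520,3,16],180,-40)
p,d=bot.capture('scene');cv2.imwrite('pics/s3.png',cv2.resize(p[40:300,150:450,::-1],None,fx=2,fy=2))
E
```

```text
[  0.4  13.6 -65.4 -28.1  -0.1   0.4] [ 0.1 -0.   0.5]
cap top 637 [548.   3.] 243.1
cap scene 484 [554.   3.] 242.5
pos [516.4   3.5  21. ] rot [179.8  39.  180. ]
tool shift mm [ 0.3 -0.5  6.1]
rotvec now->target rad [ 0.003 -0.017 -0.001]
shift in target frame [ 0.4 -0.5  6.1]
```

View pics/s3.png

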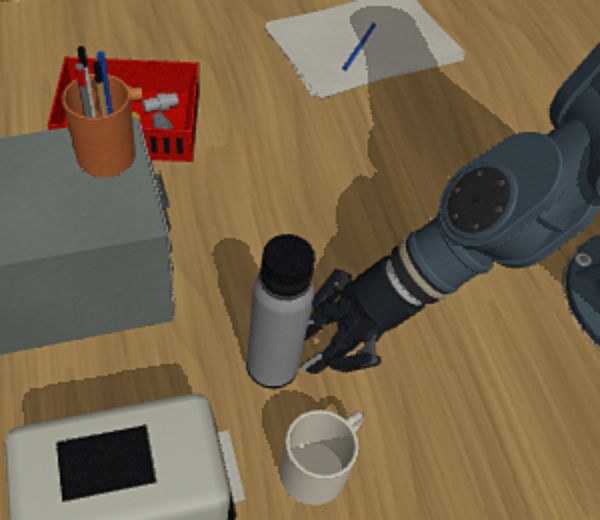

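The picture shows the fork behind the flask (foot (275,375), fingertips (310,365)); the mug at (320,455) is clear. Now I'll push +x.

Request:
apply_moves([
  [0.53,-0.003,0,0.0025,0,0,0],
  [0.53,-0.0026,0,0.003,0,0,0],
  [0.53,-0.0025,0,0.0033,0,0,0],
  [0.53,-0.0025,0,0.0033,0,0,0],
  [0.53,-0.0025,0,0.0033,0,0,0],
])

```text
t: 12.78
ee_pos: [536.3, 3.6, 19.5]
tool_rot: [179.9, 39.2, -179.9]
ft_force: [-8.5, 0.1, 7.4]
gripper_width: 40.3
grasp_force: 5.0
```

```bash
python3 - <<'E'
from h import *
s=bot.state();print(s['joint_pos'].round(1),s['ft_force'].round(1)); flask(); go([705,5,16],180,-40)
E
```

```text
[  0.5  15.2 -63.2 -27.6  -0.1   0.3] [-8.5  0.1  7.4]
cap top 629 [564.   4.] 243.1
cap scene 482 [571.   5.] 242.6
pos [537.1   3.6  19.7] rot [ 179.9   39.3 -179.9]
tool shift mm [-127.7    0.9  109.2]
rotvec now->target rad [ 0.003 -0.013  0.002]
shift in target frame [-126.3    1.4  110.8]
```

Request:
apply_moves([
  [0.53,-0.0047,0,0.0037,0,0,0],
  [0.53,-0.0047,0,0.0037,0,0,0],
  [0.53,-0.0047,0,0.0037,0,0,0],
  [0.53,-0.0047,0,0.0037,0,0,0],
  [0.53,-0.0047,0,0.0037,0,0,0],
])

```text
t: 13.3
ee_pos: [566.5, 3.7, 19.5]
tool_rot: [179.9, 39.2, -179.9]
ft_force: [-3.3, 0.7, -0.0]
gripper_width: 40.2
grasp_force: 2.6
```

Request:
apply_moves([
  [0.53,-0.0047,0,0.0038,0,0,0],
  [0.53,-0.0047,0,0.0038,0,0,0],
  [0.53,-0.0047,0,0.0038,0,0,0],
  [0.53,-0.0047,0,0.0038,0,0,0],
  [0.53,-0.0047,0,0.0038,0,0,0],
])

```text
t: 13.72
ee_pos: [597.0, 3.8, 19.5]
tool_rot: [179.9, 39.2, -179.9]
ft_force: [-2.9, 0.7, -0.4]
gripper_width: 40.3
grasp_force: 2.7
```

```bash
python3 - <<'E'
from h import *
s=bot.state();print(s['joint_pos'].round(1),s['ft_force'].round(1)); flask(); go([704,5,18],180,-40)
E
```

```text
[  0.4  18.4 -55.4 -23.   -0.1   0.2] [-2.9  0.7 -0.4]
cap top 630 [625.   5.] 243.0
cap scene 501 [634.   5.] 242.9
pos [598.    3.8  20.1] rot [ 179.9   39.3 -179.9]
tool shift mm [-80.7   0.9  68.8]
rotvec now->target rad [ 0.003 -0.012  0.002]
shift in target frame [-79.9   1.2  69.7]
```

Request:
apply_moves([
  [0.53,-0.0047,0,0.0038,0,0,0],
  [0.53,-0.0047,0,0.0038,0,0,0],
  [0.53,-0.0047,0,0.0038,0,0,0],
  [0.53,-0.0047,0,0.0038,0,0,0],
  [0.53,-0.0047,0,0.0038,0,0,0],
])

```text
t: 14.23
ee_pos: [627.1, 3.9, 19.6]
tool_rot: [179.9, 39.2, -179.9]
ft_force: [-2.5, -0.1, -0.8]
gripper_width: 40.1
grasp_force: 1.9
```

Request:
apply_moves([
  [0.53,-0.0047,0,0.0038,0,0,0],
  [0.53,-0.0047,0,0.0038,0,0,0],
  [0.53,-0.0047,0,0.0038,0,0,0],
  [0.53,-0.0047,0,0.0038,0,0,0],
  [0.53,-0.0047,0,0.0038,0,0,0],
])

```text
t: 14.65
ee_pos: [657.4, 3.9, 19.7]
tool_rot: [179.9, 39.2, -179.9]
ft_force: [-2.0, 0.1, -1.9]
gripper_width: 40.4
grasp_force: 1.9
```

Request:
apply_moves([
  [0.53,-0.0047,0,0.0038,0,0,0],
  [0.53,-0.0047,0,0.0038,0,0,0],
  [0.53,-0.0047,0,0.0038,0,0,0],
  [0.53,-0.0047,0,0.0038,0,0,0],
  [0.53,-0.002,0,0.0016,0,0,0],
])

```text
t: 15.07
ee_pos: [684.8, 4.0, 20.4]
tool_rot: [179.9, 39.3, -179.9]
ft_force: [-2.5, -0.3, -0.5]
gripper_width: 39.5
grasp_force: 2.0
```

```bash
python3 - <<'E'
from h import *
s=bot.state();print(s['joint_pos'].round(1),s['ft_force'].round(1)); flask(); go([704,5,18],180,-40)
E
```

```text
[  0.4  23.3 -43.9 -16.5  -0.1   0.2] [-2.5 -0.3 -0.5]
cap top 593 [716.   6.] 243.2
cap scene 524 [721.   5.] 243.0
pos [684.4   4.   20.3] rot [ 179.9   39.3 -179.9]
tool shift mm [-13.7   0.9  14.2]
rotvec now->target rad [ 0.003 -0.013  0.002]
shift in target frame [-13.5   1.   14.3]
```

Request:
apply_moves([
  [0.53,0.004,0,-0.0032,0,0,0],
  [0.53,0.008,0,-0.0065,0,0,0],
  [0.53,0.012,0,-0.0097,0,0,0],
  [0.53,0.012,0,-0.0097,0,0,0],
  [0.53,0.012,0,-0.0097,0,0,0],
])

```text
t: 15.58
ee_pos: [620.2, 3.8, 19.8]
tool_rot: [179.9, 39.2, -179.9]
ft_force: [0.2, -0.4, -0.4]
gripper_width: 40.0
grasp_force: 0.0
```

Request:
apply_moves([
  [0.53,0,0,-0.02,0,0,0],
  [0.53,0,0,-0.02,0,0,0],
  [0.53,0,0,-0.02,0,0,0],
  [0.53,0,0,-0.005,0,0,0],
  [0.53,0,0,0,0,0,0],
])

```text
t: 16.0
ee_pos: [580.2, 3.7, 71.6]
tool_rot: [179.9, 39.3, -179.9]
ft_force: [0.2, 0.4, -0.4]
gripper_width: 39.9
grasp_force: 0.0
```

```bash
python3 - <<'E'
from h import *
s=bot.state();print(s['ee_pos'],s['joint_pos'].round(1),s['ft_force'].round(1)); flask()
p,d=bot.capture('top');cv2.imwrite('pics/t4.png',p[...,::-1])
E
```

```text
[580.18500484   3.69005023  71.64802614] [  0.4   9.8 -53.5 -12.7  -0.1   0.2] [ 0.2  0.4 -0.4]
cap top 606 [713.   6.] 242.7
cap scene 136 [473.   8.] 242.5
cap scene 524 [718.   5.] 242.7
```

View pics/t4.png

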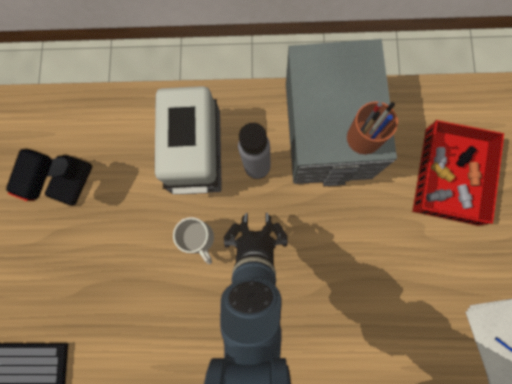

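The flask stands upright in the gap at pixel (253,150), about 57 mm behind the fronts. The mug and pen pot haven't moved and the gripper is clear.

```bash
python3 -c "
from h import *
print(bot.finish_job())"
```

```text
the job is handed in; nothing more can be done
None
```

The flask stands upright in the gap, its axis about 57 mm behind the drawer fronts by camera measurement; the mug and pen pot look unmoved, the gripper is clear, and I handed the job in at about 16 s (no verdict was shown).

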